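Pump up the air duster until its pressure pin stands fully out

TASK

Get the hand-pumped air duster ready for blowing out the keyboard: with a fingertip swing its orange lock tab right out from under the black plunger, then press the plunger fully down and let it spring all the way back up, stroke after stroke, until the red pressure pin stands fully out and the green band at its foot shows; leave the plunger up and the tab clear. Nothing needs gripping, only pushing and pressing: do not lift, tip or shove the duster, do not touch the pressure pin, and leave the other things on the desk where they are.

Things in the scene. Friction and masses are not known exactly. Their poses are not given: they have to be found in the camera images.
- air_duster: air duster, loose on the desk: round blue canister 100 mm across, 0.85 kg, black head whose flat deck is 120 mm above the desk. Origin: centre of its underside, z up along the pump axis. In its frame the pressure pin is at -x, the orange lock tab at -y, a short air nozzle at +y (to 87 mm from the axis, 106 mm above the desk). It slides or tips if shoved
- plunger_top (a point): centre of the top of the plunger: a black mushroom cap 38 mm across and 14 mm thick on a steel rod on the duster's axis; its top is 172 mm above the desk when up
- plunger (a joint): how far the plunger is pressed down, m: 0 = up, 0.020 = bottom. A spring pushes it back up; it takes 5 N at the top and up to about 14 N at the bottom. While the lock tab's block is under the cap it stops after 2 mm
- pressure_pin (a joint): how far the pin is out, m: 0 = sunk in its collar, 0.024 or more = fully out (it ends at 0.025 to 0.028); starts at 0 to 0.011. Each full plunger stroke (0.017 or more down, then back to under 0.002) brings it 0.005 to 0.006 further out by an inner ratchet, the first stroke 0.003 to 0.009. It stays out by itself; once it is fully out more strokes do nothing
- pin_top (a point): centre of the top of the pressure pin: red rod 11 mm thick, 37 mm from the duster's axis toward its -x, in an aluminium collar; its top is 4.5 mm above the deck when sunk and about 31 mm when fully out (level with the pressed plunger's top). The green band at its foot comes out of the collar only when it is fully out
- lock_tab (a joint): angle of the orange lock tab about its upright hinge, rad: 0 = its block is under the plunger cap (starts at 0 to 0.2); grows clockwise as seen from above, to a stop at 1.25; the cap passes the block freely from 0.95 on. Light friction (0.4 N at the ear) keeps it where it is left
- tab_ear (a point): 8 mm below the top of the tab's upright ear, the part to push: 29 mm from the hinge, on the side away from the plunger; plate 5 mm thick, 22 mm long along the lever, 26 mm high, top 161.5 mm above the desk. At angle 0 the ear points to the duster's -y and is pushed toward its -x, the pin's side, round the hinge
- tab_hinge (a point): the hinge of the lock tab, 34 mm from the duster's axis toward its -y; 15.5 mm above the deck
- gel_bottle: hand gel bottle with a black cap, 47 mm thick, 160 mm tall, standing; origin under its centre
- clip_box: clear box of paper clips, 46 x 62 x 20 mm; origin under its centre
- sticky_pad: green pad of sticky notes, 50 x 51 x 43 mm with a curled top sheet; origin under its centre
- staples_box: small carton of staples, white and red, 34 x 56 x 14 mm; origin under its centre
- phone_dock: black charging dock with a tilted glossy slab, 103 x 85 mm, 150 mm tall; origin under its centre

How it is judged:
By the outcome, as a careful person would: the job done as asked, in the order asked, and still so for the second after the job is handed in, with the robot touching nothing.
It also fails if it takes over 58 s, if anything falls off the work surface, if the arm or the gripper's body presses on something with over 40 N, if the wrist force passes 120 N, or if a joint passes its speed limit or range.

ROBOT

A 7-joint arm with a two-finger parallel gripper is mounted at the origin on a cart in front of the work surface, level with it; the furniture and walls round the work are solid. World frame = base frame: x ahead of the robot, y to its left, z up, the work surface at z = 0. Lengths are in m, angles in rad, forces in N, time in s.
With the tool pointing down it reaches from about 0.425 to 0.875 m from the base axis. Payload 4.7 kg.
Tool frame: the origin (TCP) lies at the very end of the fingers, on their centre line; the grasp point (between the pads) lies 19 mm behind it; z points along the fingers, y is the line along which they close (so a half turn about z gives the same grasp; the last joint's range is limited). The gripper opens to 87 mm and grips with 3 to 60 N. Pads are 19 mm wide; open, the fingers measure 117 mm over their backs; the gripper's body (75 mm by 190 mm) begins 51 mm behind the grasp point.
Start: joints at [-1.237, 0.321, -0.07, 1.45, 0.023, 1.371, -0.057], TCP at [0.204, 0.617, 0.188] pointing down, gripper open.
Joint ranges: [-2.86, 2.86], [-0.3, 2.09], [-1.38, 1.24], [0.06, 2.45], [-1.56, 4.7], [0.09, 2.05], [-2.69, 2.69]. Speed limits (rad/s): [2.57, 2.57, 3.14, 3.14, 3.14, 3.14, 3.14].

INTERFACE

Orientations are given as a rotation vector (axis times angle).
In Python, from bench import ctrl gives the robot as it stands.
- The arm moves only by the shell command python3 -m jog 'ROWS' [FORCE]. ROWS is JSON, a list that holds one entry, the list of rows, each a list of 7 numbers: the shift along the tool's x, y, z in mm, then the turn, a rotation vector about the tool's x, y, z in degrees, then the finger opening in mm, from 0 to 87. A call has 1 to 10 rows; each row is the pose to reach, as a shift and turn from the pose commanded when the call began, along the tool's axes at that moment; what a row does not reach only later rows make up. A row lasts 1/10 s, in which the tool goes at most 50 mm and 8.59 degrees, less where a joint would pass 70% of its speed; a pose out of reach is approached as far as the arm can. A call with a gripper value outside its range is refused whole. The fingers move at their own pace and stop on an object; FORCE is the grip in N (left out, the last holds). Time passes only in rows, so rows that repeat a pose let the fingers close. It gives the time, the measured TCP pose, the force, the opening and the grip force at its end, in the units of the state.
- ctrl.get_state(): the state, without advancing time (a new reading comes with each control period).
- ctrl.get_image(name): name is "side" or "top" or "wrist"; returns a dict with "image" (400x640x3 uint8, red, green, blue), "depth" (400x640 float32, m along the optical axis (not along the pixel's ray), 0 where there is no reading), "fov_y" (degrees; the focal length in pixels is half the picture's height over the tangent of half this angle, whatever the lens; pixels are square), "cx", "cy" (the principal point, pixels), "rvec" (rotation vector, rad) and "tvec" (3), from world to camera coordinates, as OpenCV has them. Camera axes: x right, y down, z forward; pixel columns grow to the right and rows downward; lengths in m; the calibration is good to about 2 mm. The wrist camera is an equidistant fisheye: a pixel r from the principal point sees the ray r / f radians off the axis. A picture is of the moment at which its call begins.
- ctrl.close_job(): hands the job in; it is judged then, once.
The state is a dict: "time": time; "joint_positions": joint angles; "qd": joint speeds; "joint_torque": joint torques, N m; "position": TCP position; "tool_rot": TCP orientation; "ft_force": force on the tool from outside, world axes, zero at the start; "torque": the same for the moment, N m; "grip_width": opening from 0.0 (shut) to 1.0 (fully open); "grip_force": force on a finger pad.
Only numpy, scipy, OpenCV 4.12 (cv2) and the standard library are available. Lean on these libraries where they do the work, as an engineer would, in place of code of your own. Each camera call takes 0.05 s, during which the arm holds its last target. There are 200 camera calls.

## Working session

There is one attempt and no reset: what is moved stays moved. The work goes in short steps, Python scripts to look and compute and a shell command to move; the robot and the scene stay as the last step left them, time stands still between calls to the robot, and variables do not carry over. Pictures are saved under pics/ and viewed, at most 10 in all, crops included, and the job is handed in when it is done.

```bash
ls; mkdir -p pics; cat > h.py <<'E'
import numpy as np, cv2
from scipy.spatial.transform import Rotation as R
from bench import ctrl
def cam(n):
    d=ctrl.get_image(n); d['R']=R.from_rotvec(np.ravel(d['rvec'])).as_matrix(); d['t']=np.ravel(d['tvec'])
    d['f']=200/np.tan(np.radians(d['fov_y'])/2); d['fish']=n=='wrist'; return d
def ray(d,u,v):
    x=np.array([(u-d['cx'])/d['f'],(v-d['cy'])/d['f']])
    if d['fish']:
        r=np.linalg.norm(x)+1e-12; c=np.r_[x/r*np.sin(r),np.cos(r)]
    else: c=np.r_[x,1]
    return -d['R'].T@d['t'], d['R'].T@c
def onz(d,u,v,z):
    o,w=ray(d,u,v); return o+w*(z-o[2])/w[2]
def pix(d,p):
    c=d['R']@np.array(p)+d['t']
    if d['fish']:
        r=np.hypot(c[0],c[1]); k=np.arctan2(r,c[2])/r; return d['cx']+d['f']*k*c[0],d['cy']+d['f']*k*c[1]
    return d['cx']+d['f']*c[0]/c[2],d['cy']+d['f']*c[1]/c[2]
def cloud(d):  # world point per pixel (pinhole)
    v,u=np.mgrid[:400,:640]; z=d['depth']; c=np.stack([(u-d['cx'])/d['f']*z,(v-d['cy'])/d['f']*z,z],-1)
    return (c-d['t'])@d['R']
def save(d,n): cv2.imwrite('pics/'+n,d['image'][:,:,::-1])
E
python3 - <<'E'
from h import *
for n in ['side','top']:
    d=cam(n); save(d,n+'0.png'); print(n,d['fov_y'],-d['R'].T@d['t'],d['R'][2])
    hsv=cv2.cvtColor(d['image'],cv2.COLOR_RGB2HSV); P=cloud(d)
    for nm,lo,hi in [('orange',(8,150,120),(20,255,255)),('blue',(100,120,50),(125,255,255)),('red',(0,170,90),(5,255,255))]:
        m=cv2.inRange(hsv,lo,hi); k,l,s,c=cv2.connectedComponentsWithStats(m)
        for i in range(1,k):
            if s[i,4]>15: print(nm,s[i],c[i].round(1),np.median(P[l==i],0).round(3))
s=ctrl.get_state(); print(s['position'],s['tool_rot'],R.from_rotvec(s['tool_rot']).as_matrix().round(3),s['time'])
E
```

```text
pics
side 51.13062667723081 [ 0.31906204 -0.56591852  0.6944597 ] [ 0.21952422  0.73106982 -0.64602325]
orange [349 226  30  28 306] [364.  239.9] [ 0.553 -0.073  0.147]
blue [ 382    0   81   34 1276] [423.4  14.3] [1.142 0.886 0.219]
blue [283 121  19  19  55] [292. 130.] [0.564 0.575 0.005]
blue [321 251  48  21 296] [343.8 264.8] [ 0.511 -0.077  0.088]
blue [321 262  47  31 730] [342.7 279.7] [ 0.511 -0.079  0.047]
red [285 216  11   6  31] [290.1 218.5] [0.462 0.163 0.014]
top 43.95749879609579 [0.32437382 0.06741159 1.13795571] [ 0.17392054 -0.00839487 -0.98472391]
orange [368 163  25  16  76] [380.5 170. ] [ 0.558 -0.083  0.147]
orange [261 215  13  12  68] [267.1 220.3] [0.464 0.158 0.015]
blue [ 68 153  41  39 162] [ 87.3 171.6] [0.569 0.582 0.006]
blue [337 202  27  12  89] [347.9 208.6] [ 0.488 -0.019  0.048]
[0.20416478 0.61650841 0.18734996] [-5.00004888e-01 -3.10133837e+00  2.76719522e-03] [[-0.949  0.314 -0.   ]
 [ 0.314  0.949 -0.002]
 [-0.    -0.002 -1.   ]] 0.1
```

```bash
python3 -c "
import cv2,numpy as np
a=cv2.imread('pics/side0.png');b=cv2.imread('pics/top0.png');cv2.imwrite('pics/both.png',cv2.resize(np.vstack([a,b]),(480,600)))" 
```

```text
(no output)
```

View pics/top0.png

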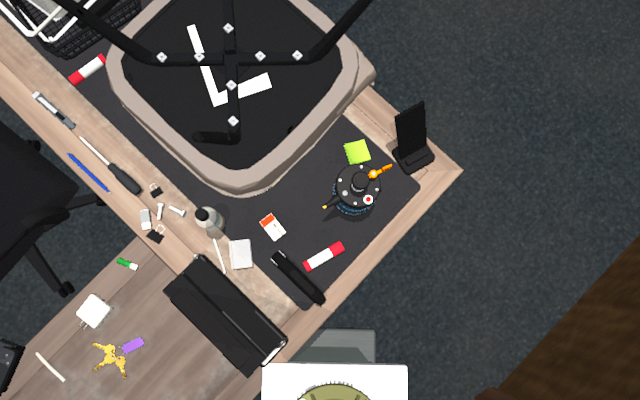

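View pics/side0.png

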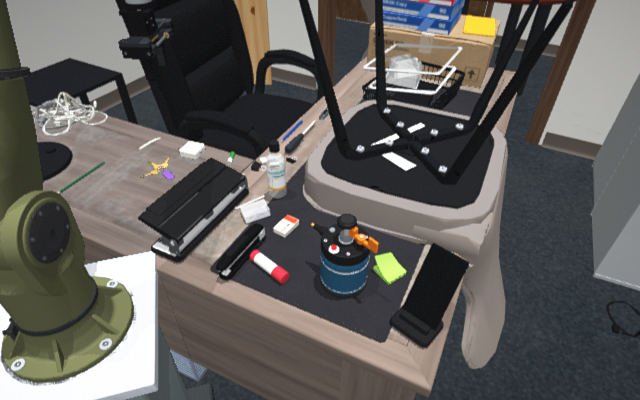

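The duster sits at about pixel (359,185) in the top view. Its pin is at (368,200), its ear at (380,170) and its nozzle tip at (325,207). An upturned stool lies behind it and the dock is at (412,150). Next I'll measure the frame and the obstacle heights.

```bash
python3 - <<'E'
from h import *
C={n:cam(n) for n in ['side','top']}
A=[]
for n,d in C.items():
    P=cloud(d); ok=d['depth']>0; near=(np.hypot(P[...,0]-.51,P[...,1]+.06)<.1)&ok
    m=near&(abs(P[...,2]-.172)<.006); q=P[m]; 
    print(n,'cap',m.sum(),q.mean(0).round(4),(q.min(0)).round(3),q.max(0).round(3))
    g=cv2.cvtColor(d['image'],cv2.COLOR_RGB2HSV); 
    for nm,mm in [('orange',cv2.inRange(g,(8,150,120),(20,255,255))),('red',cv2.inRange(g,(0,120,90),(7,255,255))|cv2.inRange(g,(174,120,90),(180,255,255)))]:
        k=near&(mm>0); q=P[k]; vu=np.argwhere(k)
        print(nm,k.sum(),vu.mean(0)[::-1],q.mean(0).round(4),q.min(0).round(3),q.max(0).round(3))
    A.append(P[ok&(d['depth']<2)])
P=np.vstack(A)
# coarse max-height map, 5cm cells
print('y:',[round(.5-.05*j,2) for j in range(16)])
for i in range(14):
    x=1.0-.05*i; r=[]
    for j in range(16):
        y=.5-.05*j; k=(abs(P[:,0]-x)<.025)&(abs(P[:,1]-y)<.025); r.append('%4d'%(1000*P[k,2].max()) if k.sum() else '   .')
    print('%.2f'%x,*r)
d=C['side'];im=d['image'][200:310,300:420];cv2.imwrite('pics/c.png',cv2.resize(np.hstack([im,C['top']['image'][140:250,300:420]]),None,fx=3.3,fy=3.3,interpolation=2)[:,:,::-1])
E
```

```text
side cap 240 [ 0.5271 -0.041   0.1716] [ 0.51  -0.057  0.166] [ 0.547 -0.022  0.175]
orange 301 [363.21594684 239.79401993] [ 0.5494 -0.0722  0.147 ] [ 0.479 -0.103  0.108] [0.574 0.033 0.166]
red 23 [333.7826087  246.30434783] [ 0.4997 -0.0538  0.1252] [ 0.495 -0.064  0.119] [ 0.506 -0.042  0.13 ]
top cap 272 [ 0.5304 -0.0369  0.1722] [ 0.513 -0.056  0.166] [ 0.548 -0.02   0.178]
orange 82 [375.63414634 173.20731707] [ 0.5524 -0.0715  0.1336] [ 0.481 -0.112 -0.001] [0.599 0.033 0.173]
red 18 [370.22222222 193.05555556] [ 0.5167 -0.0648  0.1064] [ 0.496 -0.106 -0.002] [ 0.587 -0.053  0.132]
y: [0.5, 0.45, 0.4, 0.35, 0.3, 0.25, 0.2, 0.15, 0.1, 0.05, 0.0, -0.05, -0.1, -0.15, -0.2, -0.25]
1.00  177    8  106  111  294  306  113  111  103   41 -147 -267 -365    .    .    .
0.95   84  109  114  113  113  153  112  112  114  106   60 -146 -304    .    .    .
0.90  108  115  115  111  112  141  112  112  112  115  103   72 -272 -397    .    .
0.85  108  116  112  114  113  145  113  112  112  111  115  106 -285    .    .    .
0.80  394  309  172  141  146  138  145  141  146  259  388  520  542    .    .    .
0.75  108  113  112  113  112  146  134  113  112  116  114  105    4    5    .    .
0.70  105  113  114  113  112  139  138  113  115  114  110    5  146  147  134    .
0.65    5  105  114  115  112  146  150  113  114  108   33   32  145  140   93   16
0.60   25    6  102  112  114  193  317  114  110   85   36  123   12   46   30   15
0.55   29   30    8   93  106  113  484  109   89    6  175  177  165    7    4    5
0.50   16   26   19   16  115  113  548   29    7  113  174  175  123    6    2    2
0.45    3   15   11   15  165  163   14   20   18    6    6    9    5    4    0 -738
0.40    2   13   15    3   66   25   26   47   46   30   30    6    5    1 -739 -739
0.35   16   17    5   86   82   75   25   46   52   54   16    3    3 -741 -740 -738
```

View pics/c.png

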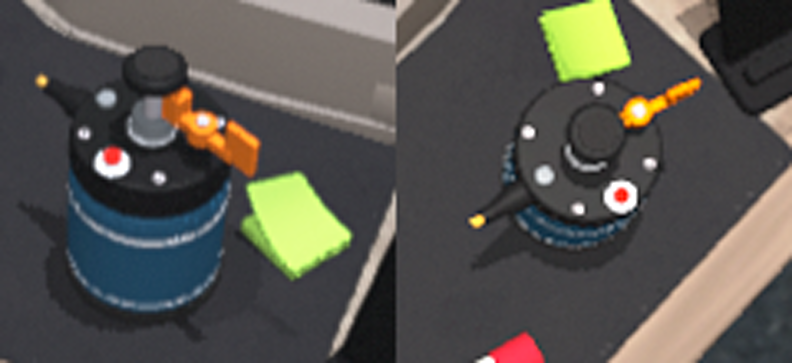

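The crop shows the cap, the ear leaning slightly past the duster's -y, and the red pin and nozzle. They agree on an axis near (0.529,-0.039) and a yaw near 33°. One stool leg overhangs the way in, so I'll measure it and the precise points.

```bash
python3 - <<'E'
from h import *
for n in ['side','top']:
    d=cam(n); P=cloud(d); ok=(d['depth']>0)&(P[...,2]>.2)&(P[...,2]<.75)&(P[...,0]>.25)&(P[...,0]<1)&(P[...,1]<.5)&(P[...,1]>-.2)
    q=P[ok]
    for z in np.arange(.2,.75,.05):
        s=q[abs(q[:,2]-z)<.025]
        s=s[(s[:,0]<.78)]
        if len(s): print(n,round(z,2),len(s),s.min(0).round(3)[:2],s.max(0).round(3)[:2])
    # yaw: nozzle tip, pin, ear pixels by ray at known heights
    g=cv2.cvtColor(d['image'],cv2.COLOR_RGB2HSV)
    m=(cv2.inRange(g,(8,120,100),(30,255,255))>0)|(cv2.inRange(g,(0,120,90),(7,255,255))>0)
    k,l,s,c=cv2.connectedComponentsWithStats(m.astype(np.uint8))
    for i in range(1,k):
        u,v=c[i]; p=onz(d,u,v,.14)
        if np.hypot(p[0]-.52,p[1]+.05)<.12 and s[i,4]>2: print(s[i],c[i].round(1),[onz(d,u,v,z)[:2].round(4) for z in (.106,.1265,.148)])
E
```

```text
side 0.2 108 [0.58  0.205] [0.611 0.226]
side 0.25 225 [0.566 0.204] [0.603 0.222]
side 0.3 241 [0.552 0.204] [0.587 0.22 ]
side 0.35 247 [0.539 0.201] [0.57  0.219]
side 0.4 258 [0.524 0.201] [0.557 0.217]
side 0.45 270 [0.511 0.198] [0.542 0.215]
side 0.5 74 [0.508 0.199] [0.526 0.212]
[284 215  13   8  60] [290.3 218.4] [array([0.4431, 0.0639]), array([0.4388, 0.0419]), array([0.4342, 0.0189])]
[311 223   4   3  10] [312.2 224. ] [array([0.4824, 0.0353]), array([0.4767, 0.0143]), array([ 0.4707, -0.0076])]
[349 226  30  28 333] [364.  239.7] [array([ 0.5684, -0.0359]), array([ 0.5598, -0.0544]), array([ 0.5506, -0.0737])]
[332 244   5   6  21] [333.7 246.5] [array([ 0.5055, -0.0371]), array([ 0.499 , -0.0555]), array([ 0.4922, -0.0748])]
top 0.2 21 [0.584 0.208] [0.61  0.221]
top 0.25 49 [0.568 0.207] [0.604 0.221]
top 0.3 48 [0.555 0.206] [0.586 0.215]
top 0.35 60 [0.543 0.205] [0.572 0.215]
top 0.4 73 [0.528 0.203] [0.56  0.215]
top 0.45 71 [0.515 0.202] [0.542 0.211]
top 0.5 80 [0.502 0.201] [0.529 0.211]
top 0.55 115 [0.496 0.2  ] [0.513 0.214]
[367 163  26  16 140] [378.9 170.7] [array([ 0.5647, -0.083 ]), array([ 0.5599, -0.08  ]), array([ 0.5549, -0.0769])]
[366 197   4   4  14] [367.7 198.5] [array([ 0.5039, -0.0591]), array([ 0.5003, -0.0566]), array([ 0.4966, -0.054 ])]
[322 205   5   4  16] [324.2 206.5] [array([0.4846, 0.0327]), array([0.4814, 0.0334]), array([0.4781, 0.0341])]
```

Axis is about (0.530,-0.037), yaw 33.5°, hinge about (0.549,-0.066), ear about (0.561,-0.092). The leg tip is near (0.50,0.205,0.57), so I'll pass inside it with the hand turned tangentially.

```bash
python3 -m jog '[[[-20,-26,-10,0,0,-4,0],[-40,-51,-20,0,0,-8,0],[-60,-77,-30,0,0,-12,0],[-80,-102,-40,0,0,-16,0],[-100,-128,-53,0,0,-20,0],[-120,-154,-53,0,0,-24,0],[-140,-180,-53,0,0,-28,0],[-160,-205,-53,0,0,-32,0],[-180,-230,-53,0,0,-36,0],[-197,-256,-53,0,0,-40,0]]]' 10; python3 -c "
from h import *
s=ctrl.get_state();print(s['time'],s['position'],R.from_rotvec(s['tool_rot']).as_matrix().round(3),np.round(s['joint_positions'],2))"
```

```text
time: 1.3
position: [0.3115, 0.3107, 0.2415]
tool_rot: [-0.594, 3.084, 0.001]
ft_force: [-0.3, 0.5, 0.3]
grip_width: 0.171
grip_force: 0.0
1.3 [0.31150366 0.31066875 0.24148608] [[-0.928 -0.372  0.   ]
 [-0.372  0.928  0.   ]
 [-0.001  0.    -1.   ]] [-0.95 -0.15  0.09  1.86  0.01  1.44  1.09]
```

```bash
python3 -m jog '[[[-9,-44,0,0,0,0,0],[-18,-88,0,0,0,0,0],[-27,-132,0,0,0,0,0],[-35,-177,0,0,0,0,0],[-30,-209,0,0,0,0,0],[-24,-241,0,0,0,0,0],[-17,-274,0,0,0,0,0],[-10,-306,0,0,0,0,0],[-10,-306,0,0,0,0,0]]]'; python3 -c "
from h import *
s=ctrl.get_state();print(s['time'],s['position'],R.from_rotvec(s['tool_rot']).as_matrix().round(3),np.round(s['joint_positions'],2))"
```

```text
time: 2.2
position: [0.4339, 0.0265, 0.2418]
tool_rot: [-0.578, 3.087, -0.001]
ft_force: [0.5, 0.0, -0.2]
grip_width: 0.004
grip_force: 0.0
2.2 [0.43387315 0.02648795 0.24179631] [[-0.932 -0.362  0.001]
 [-0.362  0.932 -0.   ]
 [-0.001 -0.001 -1.   ]] [-0.69 -0.21  0.49  1.88  0.1   1.45  1.72]
```

```bash
python3 -m jog '[[[-11,-17,0,0,0,8,0],[-22,-33,0,0,0,16,0],[-33,-50,0,0,0,24,0],[-45,-66,0,0,0,32,0],[-56,-83,0,0,0,40,0],[-67,-100,0,0,0,48,0],[-78,-116,0,0,0,56,0],[-89,-133,0,0,0,64,0],[-100,-150,0,0,0,72,0],[-111,-166,0,0,0,80,0]]]' >/dev/null; python3 -m jog '[[[0,0,0,0,0,8,0],[0,0,0,0,0,16,0],[0,0,0,0,0,24,0],[0,0,0,0,0,31,0],[0,0,0,0,0,31,0]]]'; python3 - <<'E'
from h import *
s=ctrl.get_state();print(s['time'],s['position'],R.from_rotvec(s['tool_rot']).as_matrix().round(3),np.round(s['joint_positions'],2))
for n in ['side','wrist']: d=cam(n); save(d,n+'1.png'); print([tuple(np.round(pix(d,p))) for p in [(.53,-.0375,.172),(.549,-.066,.1355),(.561,-.092,.161),(.5,-.057,.1265),s['position']]])
E
```

```text
time: 3.7
position: [0.5978, -0.0808, 0.2411]
tool_rot: [-2.207, -2.235, -0.0]
ft_force: [0.4, 0.2, -0.2]
grip_width: 0.008
grip_force: 0.0
3.7 [ 0.59783551 -0.08077843  0.24113018] [[-0.013  1.    -0.   ]
 [ 1.     0.013  0.   ]
 [ 0.    -0.    -1.   ]] [-0.55  0.24  0.77  1.52 -0.17  1.45  0.24]
[(np.float64(347.0), np.float64(219.0)), (np.float64(361.0), np.float64(242.0)), (np.float64(374.0), np.float64(241.0)), (np.float64(334.0), np.float64(247.0)), (np.float64(396.0), np.float64(198.0))]
[(np.float64(247.0), np.float64(146.0)), (np.float64(274.0), np.float64(171.0)), (np.float64(284.0), np.float64(203.0)), (np.float64(230.0), np.float64(161.0)), (np.float64(323.0), np.float64(220.0))]
```

View pics/wrist1.png

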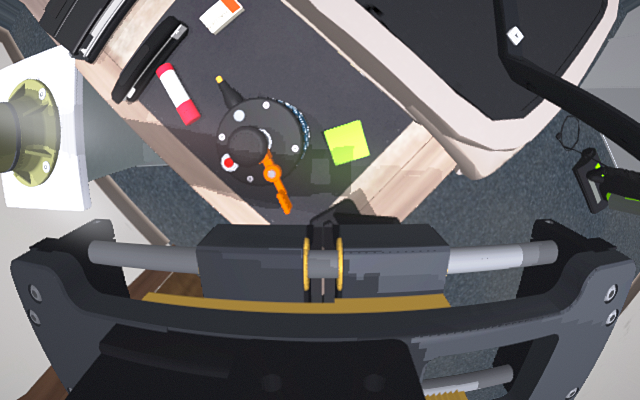

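The wrist view agrees with the prediction: cap near (247,145), ear (283,202), pin (229,161). The dock lies close behind the fingers at about (350,212), so I'll check its clearance before descending.

```bash
python3 - <<'E'
import cv2
from h import *
d=cam('top'); P=cloud(d); q=P[(d['depth']>0)]
q=q[(q[:,0]>.6)&(q[:,0]<.78)&(q[:,1]<-.06)&(q[:,1]>-.26)&(q[:,2]>.02)&(q[:,2]<.17)]
for lo,hi in [(.02,.06),(.06,.1),(.1,.13),(.13,.17)]:
    s=q[(q[:,2]>lo)&(q[:,2]<hi)]
    if len(s): print(lo,len(s),s.min(0).round(3),s.max(0).round(3), s[s[:,0].argmin()].round(3), s[s[:,1].argmax()].round(3))
cv2.imwrite('pics/top1.png',cv2.resize(d['image'][100:250,300:450],(600,600))[:,:,::-1])
E
```

```text
0.02 1 [ 0.78  -0.06   0.042] [ 0.78  -0.06   0.042] [ 0.78  -0.06   0.042] [ 0.78  -0.06   0.042]
```

The arm hides the dock in the top view; at the start the slab covered pixels (395-425, 105-165). I'll use the side view.

```bash
python3 - <<'E'
from h import *
d=cam('side'); P=cloud(d); v,u=np.mgrid[:400,:640]
k=(d['depth']>0)&(u>385)&(u<480)&(v>240)&(v<350)&(P[...,2]>.01)&(P[...,2]<.17)&(P[...,0]<.8)
q=P[k]
for lo,hi in [(.01,.04),(.04,.07),(.07,.1),(.1,.13),(.13,.17)]:
    s=q[(q[:,2]>lo)&(q[:,2]<hi)]
    if len(s): print(lo,len(s),s.min(0).round(3),s.max(0).round(3), s[s[:,0].argmin()].round(3), s[s[:,1].argmax()].round(3))
E
```

```text
0.01 1801 [ 0.58  -0.229  0.01 ] [0.8   0.005 0.04 ] [ 0.58  -0.169  0.01 ] [0.7   0.005 0.025]
0.04 996 [ 0.622 -0.202  0.04 ] [ 0.8   -0.019  0.07 ] [ 0.622 -0.14   0.041] [ 0.732 -0.019  0.04 ]
0.07 718 [ 0.635 -0.194  0.07 ] [ 0.799 -0.068  0.1  ] [ 0.635 -0.134  0.07 ] [ 0.795 -0.068  0.071]
0.1 737 [ 0.649 -0.185  0.1  ] [ 0.7   -0.116  0.13 ] [ 0.649 -0.127  0.101] [ 0.662 -0.116  0.129]
0.13 440 [ 0.664 -0.178  0.13 ] [ 0.71  -0.111  0.147] [ 0.664 -0.119  0.131] [ 0.67  -0.111  0.143]
```

```bash
python3 -m jog '[[[-4,0,30,0,0,0,0],[-7,0,60,0,0,0,0],[-7,0,85,0,0,0,0],[-7,0,95,0,0,0,0],[-7,0,95,0,0,0,0]]]'; python3 -m jog '[[[-1,-6,0,0,0,0,0],[-3,-12,0,0,0,0,0],[-5,-18,0,0,0,0,0],[-7,-24,0,0,0,0,0],[-9,-30,0,0,0,0,0],[-11,-36,0,0,0,0,0],[-13,-42,0,0,0,0,0],[-15,-49,0,0,0,0,0],[-15,-49,0,0,0,0,0]]]'; python3 - <<'E'
from h import *
d=cam('side'); save(d,'s2.png'); w=cam('wrist'); save(w,'w2.png')
im=np.hstack([cv2.resize(d['image'][180:300,300:420],(400,400)),cv2.resize(w['image'][80:240,200:360],(400,400))]);cv2.imwrite('pics/c2.png',im[:,:,::-1])
E
```

```text
time: 4.4
position: [0.5969, -0.0884, 0.1452]
tool_rot: [-2.206, -2.234, 0.003]
ft_force: [0.5, -0.1, 0.7]
grip_width: 0.003
grip_force: 0.0
time: 5.3
position: [0.548, -0.1049, 0.1464]
tool_rot: [-2.209, -2.233, -0.0]
ft_force: [-0.3, -0.2, -0.6]
grip_width: 0.005
grip_force: 0.0
```

View pics/c2.png

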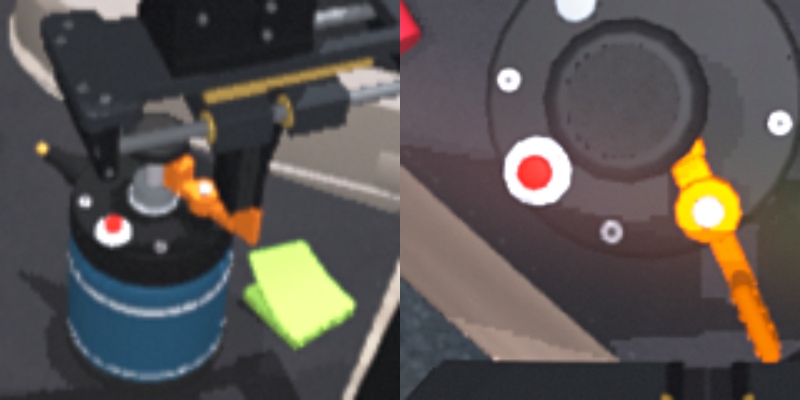

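```bash
python3 - <<'E'
from h import *
s=ctrl.get_state(); p=s['position']; print(p,s['ft_force'])
d=cam('side');w=cam('wrist')
f=lambda d,q,a,b,k:tuple(np.round((np.array(pix(d,q))-[a,b])*k))
hx=np.array([.549,-.066,.1355])
for nm,q in [('tcp',p),('tcp+50',np.array(p)+[0,0,.05]),('hinge',hx)]+[('ear%d'%a,hx+[.04*np.cos(np.radians(a)),.04*np.sin(np.radians(a)),.026]) for a in (-57,-65,-75,-90)]:
    print(nm,f(d,q,300,180,400/120),f(w,q,200,80,2.5))
P=cloud(d); k=(abs(P-np.array(p))<[.05,.05,.06]).all(-1)&(d['depth']>0)&(P[...,2]>.125)
g=cv2.cvtColor(d['image'],cv2.COLOR_RGB2HSV); o=(cv2.inRange(g,(8,120,100),(22,255,255))>0)
q=P[k&o]; q=q[q[:,1]<-.075]; print('ear',len(q),q.mean(0),q.min(0),q.max(0)); 
q=P[k&~o]; q=q[q[:,2]>.165]; print('fing',len(q),q.mean(0),q.min(0),q.max(0))
cv2.imwrite('pics/z.png',cv2.resize(d['image'][195:265,335:405],(560,560),interpolation=0)[:,:,::-1])
E
```

```text
[ 0.54903371 -0.10425127  0.14647901] [ 0.49592528 -0.15782581 -0.06140352]
tcp (np.float64(231.0), np.float64(241.0)) (np.float64(307.0), np.float64(351.0))
tcp+50 (np.float64(239.0), np.float64(174.0)) (np.float64(308.0), np.float64(428.0))
hinge (np.float64(204.0), np.float64(206.0)) (np.float64(309.0), np.float64(204.0))
ear-57 (np.float64(268.0), np.float64(207.0)) (np.float64(395.0), np.float64(353.0))
ear-65 (np.float64(262.0), np.float64(213.0)) (np.float64(375.0), np.float64(363.0))
ear-75 (np.float64(252.0), np.float64(218.0)) (np.float64(349.0), np.float64(372.0))
ear-90 (np.float64(234.0), np.float64(224.0)) (np.float64(307.0), np.float64(377.0))
ear 115 [ 0.55671997 -0.09462321  0.15103558] [ 0.53950465 -0.11625132  0.13707424] [ 0.56619632 -0.07571982  0.1839157 ]
fing 167 [ 0.54373459 -0.10493338  0.19161007] [ 0.51931786 -0.11698799  0.16547871] [ 0.5579958  -0.05447073  0.20641225]
```

View pics/z.png

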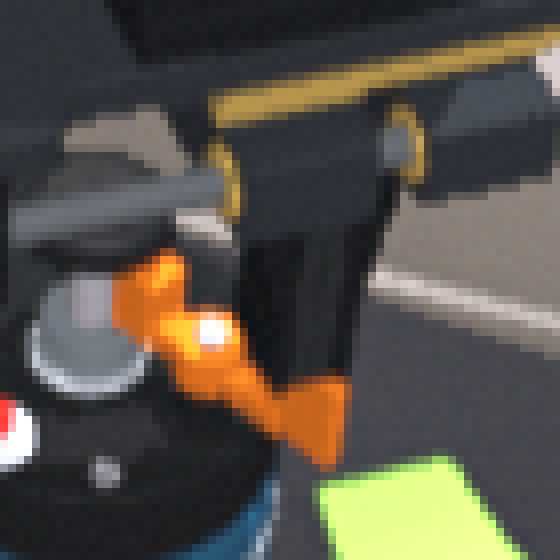

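```bash
python3 - <<'E'
from h import *
d=cam('side');P=cloud(d);g=cv2.cvtColor(d['image'],cv2.COLOR_RGB2HSV)
o=cv2.inRange(g,(8,120,100),(22,255,255))>0
for v in range(226,258,3):
    print(v,*['%s%d,%d,%d'%('*' if o[v,u] else ' ',*(1000*P[v,u]).round()) for u in range(363,383,3)])
E
```

```text
226  627,103,0  537,-106,215  538,-115,223  542,-116,224  549,-114,220  554,-115,219  559,-116,219
229  571,-21,120  538,-104,207  538,-116,217  544,-114,215  550,-114,213  555,-113,211  559,-116,212
232  569,-26,118  540,-101,196  538,-117,212  544,-115,208  550,-115,207  555,-116,206  662,73,-1
235  553,-62,148  539,-104,192  539,-116,204  545,-114,200  551,-115,199  556,-114,198  659,65,-2
238 *551,-68,147  540,-105,185  539,-116,197  546,-114,193  551,-114,192  556,-117,193  654,55,-1
241 *550,-71,142 *555,-75,144  541,-115,188  547,-114,185  552,-114,184  557,-115,184  650,45,0
244 *549,-76,140 *552,-81,144 *541,-115,180 *558,-93,154 *561,-99,159 *567,-99,157  647,37,-1
247  552,-71,125 *553,-81,136 *555,-89,143 *559,-92,145 *562,-99,151  636,29,0  643,28,-1
250  551,-74,120  557,-74,119  566,-68,111 *559,-95,140 *562,-100,144  631,19,2  639,18,0
253  549,-78,117  557,-75,111  568,-66,100  615,15,1 *563,-100,137  628,11,1  635,10,0
256  549,-80,111  559,-73,101  574,-55,78  611,5,2  599,-32,45  608,-29,39  616,-27,35
```

Depths show why nothing moved: the closed fingers end at z≈0.18 while the TCP reads 0.146, so the tips passed over the ear. The visible tip is about 33 mm above the reported TCP. I'll go back, lower until the tip is at about 0.151, and check before pushing.

```bash
python3 -m jog '[[[4,15,0,0,0,0,0],[9,30,0,0,0,0,0],[14,46,0,0,0,0,0],[14,46,0,0,0,0,0],[14,46,14,0,0,0,0],[14,46,28,0,0,0,0],[14,46,28,0,0,0,0]]]'; python3 - <<'E'
from h import *
d=cam('side');P=cloud(d);g=cv2.cvtColor(d['image'],cv2.COLOR_RGB2HSV)
o=cv2.inRange(g,(8,120,100),(22,255,255))>0; p=np.array(ctrl.get_state()['position']); print(p,pix(d,p),pix(d,p+[0,-.01,.033]))
k=(abs(P-p)[...,0]<.02)&(abs(P[...,1]-p[1]+.01)<.012)&~o&(P[...,2]>.1)
q=P[k]; print(len(q),q.min(0),q.max(0)); vu=np.argwhere(k); print(vu.min(0),vu.max(0))
for v in range(238,266,3): print(v,*['%s%d,%d,%d'%('*' if o[v,u] else ' ',*(1000*P[v,u]).round()) for u in range(372,400,4)])
cv2.imwrite('pics/z2.png',cv2.resize(d['image'][195:275,330:410],(560,560),interpolation=0)[:,:,::-1])
E
```

```text
time: 6.25
position: [0.592, -0.0898, 0.1153]
tool_rot: [-2.206, -2.231, 0.005]
ft_force: [-0.1, -0.0, -0.1]
grip_width: 0.007
grip_force: 0.0
[ 0.59287595 -0.0899792   0.11652675] (np.float64(387.022797642205), np.float64(253.1328496686069)) (np.float64(391.2597713327383), np.float64(244.57198774588596))
423 [ 0.57308315 -0.11196875  0.14785714] [ 0.61256641 -0.0884816   0.55824344]
[  0 384] [246 444]
238 *634,60,-1  642,57,1  651,54,0  582,-89,158  583,-103,172  593,-99,166  599,-101,166
241 *558,-91,160 *638,47,1  647,45,0  583,-90,151  584,-102,163  593,-100,158  601,-100,156
244 *558,-93,154 *562,-100,160  644,37,0  652,33,1  586,-101,154  594,-100,151  679,26,0
247 *558,-94,147 *563,-101,153  640,28,0  647,22,4  658,23,0  666,19,2  675,17,1
250 *559,-95,140 *562,-103,147  637,20,-1  646,18,-1  654,15,-1  663,11,0  671,9,1
253  616,16,0 *564,-102,138  633,11,0  641,6,2  637,-17,28  659,3,0  667,0,1
256  612,6,1  603,-29,41  613,-28,38  622,-29,35  635,-23,26  645,-22,22  665,-6,-2
259  611,2,-4  602,-33,36  611,-33,33  622,-32,29  633,-28,22  643,-28,19  661,-15,-1
262  605,-11,2  614,-13,2  610,-38,30  621,-34,22  631,-34,19  640,-34,16  649,-36,16
265  602,-19,2  611,-19,-1  608,-42,26  617,-43,23  628,-41,18  638,-41,15  646,-43,15
```

The tip is now at z≈0.149, level with the ear plate and on its +x side. Next is the push.

```bash
python3 -m jog '[[[-1,-6,0,0,0,0,0],[-2,-12,0,0,0,0,0],[-4,-18,0,0,0,0,0],[-6,-24,0,0,0,0,0],[-8,-30,0,0,0,0,0],[-10,-36,0,0,0,0,0],[-12,-42,0,0,0,0,0],[-13,-48,0,0,0,0,0],[-13,-50,0,0,0,0,0],[-13,-50,0,0,0,0,0]]]'; python3 -m jog '[[[-4,8,0,0,0,0,0],[-4,16,0,0,0,0,0],[-4,16,-40,0,0,0,0],[-4,16,-80,0,0,0,0],[-4,16,-80,0,0,0,0]]]'; python3 - <<'E'
from h import *
d=cam('side');w=cam('wrist')
im=np.hstack([cv2.resize(d['image'][190:310,300:420],(400,400)),cv2.resize(w['image'][100:260,180:340],(400,400))]);cv2.imwrite('pics/c3.png',im[:,:,::-1])
E
```

```text
time: 7.3
position: [0.5445, -0.1035, 0.1184]
tool_rot: [-2.208, -2.234, -0.0]
ft_force: [-0.5, 0.1, -0.8]
grip_width: 0.007
grip_force: 0.0
time: 7.8
position: [0.5653, -0.1084, 0.2038]
tool_rot: [2.203, 2.229, 0.009]
ft_force: [1.0, -0.5, 0.7]
grip_width: 0.008
grip_force: 0.0
```

View pics/c3.png

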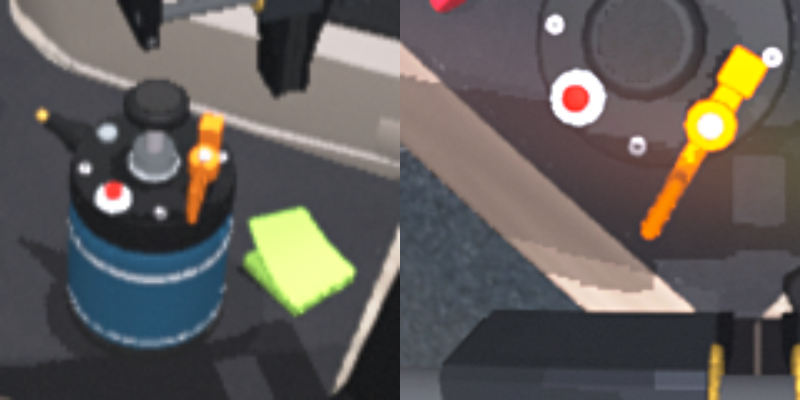

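The tab is swung well clear (about 1.1 rad), the block is out from under the cap, and the duster stands still. Next I'll move above the plunger and feel for contact.

```bash
python3 -m jog '[[[24,-12,0,0,0,0,0],[48,-24,0,0,0,0,0],[71,-35,0,0,0,0,0],[71,-35,20,0,0,0,0],[71,-35,40,0,0,0,0],[71,-35,50,0,0,0,0],[71,-35,50,0,0,0,0]]]'; python3 -m jog '[[[0,0,8,0,0,0,0],[0,0,16,0,0,0,0],[0,0,20,0,0,0,0],[0,0,20,0,0,0,0]]]';python3 -m jog '[[[0,0,5,0,0,0,0],[0,0,10,0,0,0,0],[0,0,10,0,0,0,0]]]';python3 -c "
from h import *
print(ctrl.get_state()['joint_positions'],R.from_rotvec(ctrl.get_state()['tool_rot']).as_matrix().round(3))"
```

```text
time: 8.6
position: [0.5235, -0.0368, 0.146]
tool_rot: [-2.207, -2.232, 0.006]
ft_force: [-0.1, 0.5, 0.7]
grip_width: 0.006
grip_force: 0.0
time: 9.0
position: [0.5262, -0.037, 0.1296]
tool_rot: [2.208, 2.233, 0.003]
ft_force: [-1.1, -0.4, 8.2]
grip_width: 0.005
grip_force: 3.9
time: 9.3
position: [0.5262, -0.0369, 0.1201]
tool_rot: [2.208, 2.233, 0.003]
ft_force: [-2.9, 0.2, 11.1]
grip_width: 0.003
grip_force: 5.3
[-0.6639676   0.11734119  0.73623383  1.86828781 -0.08601839  1.18547503
  0.11245151] [[-0.011  1.     0.002]
 [ 1.     0.011  0.001]
 [ 0.001  0.002 -1.   ]]
```

```bash
python3 -m jog '[[[0,0,2,0,0,0,0],[0,0,4,0,0,0,0],[0,0,4,0,0,0,0]]]';python3 -m jog '[[[0,0,2,0,0,0,0],[0,0,3,0,0,0,0],[0,0,3,0,0,0,0]]]'
```

```text
time: 9.6
position: [0.5264, -0.0369, 0.1181]
tool_rot: [2.209, 2.234, 0.005]
ft_force: [-8.7, 0.4, 21.9]
grip_width: 0.005
grip_force: 11.3
time: 9.9
position: [0.5272, -0.0369, 0.1181]
tool_rot: [2.209, 2.234, 0.008]
ft_force: [-14.4, 0.9, 40.1]
grip_width: 0.009
grip_force: 20.2
```

The bottom is at TCP z≈0.118. I'll release, then check that the cap and duster haven't shifted.

```bash
python3 -m jog '[[[0,0,-8,0,0,0,0],[0,0,-20,0,0,0,0],[0,3,-36,0,0,0,0],[0,3,-36,0,0,0,0],[0,3,-36,0,0,0,0]]]'; cat > chk.py <<'E'
from h import *
d=cam('side');P=cloud(d);near=np.hypot(P[...,0]-.52,P[...,1]+.05)<.1
g=cv2.cvtColor(d['image'],cv2.COLOR_RGB2HSV);
for nm,m in [('red',cv2.inRange(g,(0,120,80),(7,255,255))|cv2.inRange(g,(174,120,80),(180,255,255))),('green',cv2.inRange(g,(45,80,50),(85,255,255))),('blue',cv2.inRange(g,(95,100,40),(110,255,255))),('orange',cv2.inRange(g,(8,120,100),(22,255,255)))]:
    k=near&(m>0)&(P[...,2]>.02)
    if k.any(): vu=np.argwhere(k); q=P[k]; print(nm,k.sum(),vu.mean(0)[::-1].round(1),'rows',vu[:,0].min(),vu[:,0].max(),'zmax',q[:,2].max().round(3),'mean',q.mean(0).round(4))
s=ctrl.get_state();print(s['time'],s['position'].round(4) if hasattr(s['position'],'round') else s['position'],s['ft_force'])
E
python3 chk.py
```

```text
time: 10.4
position: [0.5283, -0.0367, 0.1471]
tool_rot: [2.208, 2.234, 0.001]
ft_force: [-0.7, -0.4, 0.5]
grip_width: 0.001
grip_force: 0.0
red 40 [334.3 245.4] rows 242 249 zmax 0.135 mean [ 0.4998 -0.0565  0.1303]
green 2 [377.5 258. ] rows 255 261 zmax 0.04 mean [ 0.6062 -0.031   0.0361]
blue 1058 [343.4 274.6] rows 2 291 zmax 0.554 mean [ 0.5149 -0.0734  0.0606]
orange 392 [357.5 211.9] rows 174 256 zmax 0.286 mean [ 0.5375 -0.0645  0.2078]
10.45 [ 0.5277 -0.0366  0.1465] [ 0.31402345 -0.00275766  0.19840413]
```

```bash
for i in 1 2; do python3 -m jog '[[[0,0,10,0,0,0,0],[0,0,18,0,0,0,0],[0,0,25,0,0,0,0],[0,0,29,0,0,0,0],[0,0,29,0,0,0,0]]]' | sed -n '1,2p;4p'; python3 -m jog '[[[0,0,-10,0,0,0,0],[0,0,-20,0,0,0,0],[0,0,-29,0,0,0,0],[0,0,-29,0,0,0,0],[0,0,-29,0,0,0,0]]]'| sed -n '1,2p;4p'; done; python3 chk.py
```

```text
time: 10.95
position: [0.5286, -0.0366, 0.1187]
ft_force: [-2.4, 0.5, 11.4]
time: 11.45
position: [0.5275, -0.0366, 0.1464]
ft_force: [-0.5, -0.5, -0.2]
time: 11.95
position: [0.5286, -0.0366, 0.1188]
ft_force: [-2.7, 0.7, 11.9]
time: 12.45
position: [0.5275, -0.0366, 0.1464]
ft_force: [0.2, 0.6, -0.6]
red 67 [334.1 243.2] rows 238 249 zmax 0.147 mean [ 0.4991 -0.0568  0.1367]
green 2 [377.5 258. ] rows 255 261 zmax 0.036 mean [ 0.6065 -0.0305  0.0354]
blue 1059 [343.4 274.7] rows 16 291 zmax 0.539 mean [ 0.515  -0.0734  0.0603]
orange 395 [357.2 211.7] rows 174 256 zmax 0.286 mean [ 0.5368 -0.0644  0.2083]
12.5 [ 0.5274 -0.0366  0.1463] [-0.5123644  -0.76346714 -1.07419297]
```

```bash
for i in 1 2; do python3 -m jog '[[[0,0,10,0,0,0,0],[0,0,18,0,0,0,0],[0,0,25,0,0,0,0],[0,0,29,0,0,0,0],[0,0,29,0,0,0,0]]]' | sed -n '1,2p;4p'; python3 -m jog '[[[0,0,-10,0,0,0,0],[0,0,-20,0,0,0,0],[0,0,-29,0,0,0,0],[0,0,-29,0,0,0,0],[0,0,-29,0,0,0,0]]]'| sed -n '1,2p;4p'; python3 chk.py | grep -E "red|green"; done
```

```text
time: 13.0
position: [0.5287, -0.0366, 0.119]
ft_force: [-2.8, 0.6, 11.6]
time: 13.5
position: [0.5276, -0.0366, 0.1465]
ft_force: [-0.4, -0.4, 0.4]
red 72 [334.  241.5] rows 236 247 zmax 0.152 mean [ 0.499  -0.0561  0.1406]
green 5 [342.  251.4] rows 249 261 zmax 0.129 mean [ 0.5173 -0.0571  0.1088]
time: 14.05
position: [0.5287, -0.0366, 0.1189]
ft_force: [-2.5, 1.0, 11.9]
time: 14.55
position: [0.5275, -0.0366, 0.1464]
ft_force: [-0.1, 0.4, -0.5]
red 70 [334.1 241.3] rows 236 247 zmax 0.152 mean [ 0.4994 -0.0556  0.1405]
green 9 [348.  251.8] rows 248 261 zmax 0.13 mean [ 0.5325 -0.0519  0.0978]
```

The pin has stopped rising and green shows at its foot. I'll do one more stroke for safety, then move up and away for a final look.

```bash
python3 -m jog '[[[0,0,10,0,0,0,0],[0,0,18,0,0,0,0],[0,0,25,0,0,0,0],[0,0,29,0,0,0,0],[0,0,29,0,0,0,0],[0,0,18,0,0,0,0],[0,0,8,0,0,0,0],[0,0,0,0,0,0,0],[0,0,0,0,0,0,0]]]'>/dev/null; python3 -m jog '[[[0,0,-30,0,0,0,0],[0,0,-60,0,0,0,0],[0,0,-90,0,0,0,0],[0,-40,-90,0,0,0,0],[0,-80,-90,0,0,0,0],[0,-80,-90,0,0,0,0]]]'; python3 chk.py; python3 - <<'E'
from h import *
d=cam('side');w=cam('wrist'); P=cloud(d); m=(np.hypot(P[...,0]-.53,P[...,1]+.0375)<.025)&(P[...,2]>.16)&(P[...,2]<.185); print('cap',np.median(P[m],0),m.sum())
im=np.hstack([cv2.resize(d['image'][190:310,300:420],(400,400)),cv2.resize(w['image'][0:400,120:520],(400,400))]);cv2.imwrite('pics/c4.png',im[:,:,::-1])
E
```

```text
time: 16.1
position: [0.4441, -0.0376, 0.2364]
tool_rot: [-2.204, -2.233, -0.001]
ft_force: [0.2, 0.2, -1.3]
grip_width: 0.005
grip_force: 0.0
red 79 [335.2 241.2] rows 233 255 zmax 0.153 mean [ 0.502  -0.054   0.1385]
green 7 [345.3 251.9] rows 248 261 zmax 0.129 mean [ 0.5256 -0.0543  0.1022]
blue 1054 [343.2 275. ] rows 251 291 zmax 0.105 mean [ 0.5146 -0.0733  0.0599]
orange 426 [335.8 191.8] rows 122 256 zmax 0.375 mean [ 0.5012 -0.0637  0.2518]
16.15 [ 0.4464 -0.0372  0.2367] [-0.66279435  0.40357046  0.50807185]
cap [ 0.52681808 -0.04272802  0.17184167] 262
```

View pics/c4.png

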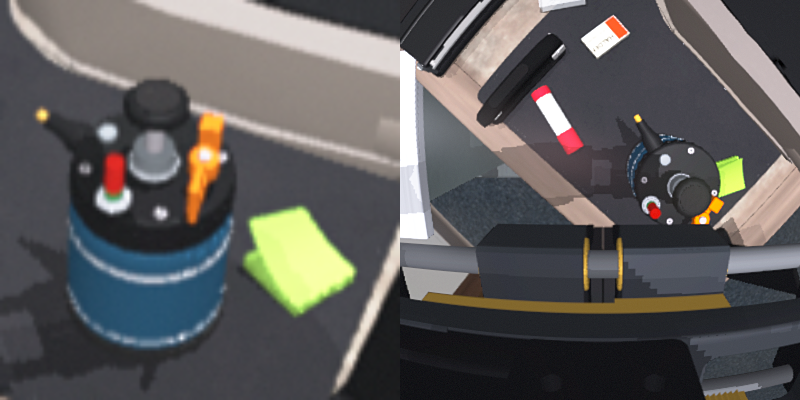

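The pin stands out with green at its foot (crop ~(113,193)). The plunger is up (cap at z 0.172), the tab is clear, the duster hasn't moved and the robot is away.

```bash
python3 -c "
from bench import ctrl
print(ctrl.close_job())"
```

```text
the job is handed in; nothing more can be done
None
```

The job is handed in at about 16 s of the 58 s limit: the lock tab is swung clear (about 1.1 rad), the pressure pin is fully out with its green band showing, the plunger is back up, and the duster has not moved; one press reached 40 N at the wrist against the plunger's bottom stop.

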